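Unlock the cleaning-cupboard safe box and hold the key turned

TASK

Lift the lime-green key up and off its hook, push it fully home into the lock on top of the blue safe box (wiggle it a little where the sticky pins catch), then turn it a quarter turn clockwise as seen from above. The lock springs back, so finish while still gripping the key and holding it turned. Leave the pink scraper on its hook and the soap bottle, scrubbing brush and spice jar where they stand.

Things in the scene. Friction and masses are not known exactly. Their poses are not given: they have to be found in the camera images.
- key: Key, 50 g, hanging blade down on one hook. Origin at the blade's tip (lowest point); z up, y along the width, x along the thickness; a half turn about z changes nothing. From the tip: steel blade 14 (y) x 5 mm (x), tip rounded, to z = 26 mm; round neck, 5.5 mm thick, to 38; lime bow, a rectangular loop 34 (y) x 10 mm (x), from 38 to 82, its opening 20 mm wide, from z = 50 to 75.
- key_bow (a point): Middle of the opening in the key's bow, 62 mm above the tip, on the key's axis. The hook passes along x through it. Grip the bow from above across its 34 mm width (fingers closing along y) with the pads about 5 mm above this point: they press the bow's two narrow edges, 10 mm thick.
- rack: Hook rack, fixed: wooden foot 90 x 220 x 14 mm, origin under its centre. Two 6 mm wires rise at local x = 0, y = +-70 mm to z = 150, run level along local +x (away from the robot) to x = 55, then slope up to an end at x = 66, z = 158 mm. A thing hangs 30 to 45 mm out; it comes off by lifting it 11 to 16 mm, then moving it 55 mm or more along local +x.
- hook_left (a point): Upturned end of the rack's hook on its +y side.
- hook_right (a point): Upturned end of the rack's hook on its -y side. The key hangs on one hook and the scraper on the other; which is which varies.
- lockbox: Blue safe box with cream lid, fixed to the worktop, 190 (x) x 210 (y) mm, 100 mm high; origin at the centre of its underside. On the lid, 35 mm from the centre towards local -x, is the lock: a steel plate 50 x 50 mm, its top 4 mm above the lid, with the keyhole in its middle.
- lock_mouth (a point): Centre of the keyhole at the plate's top, 104 mm above the worktop; z up, y along the slot. Slot 16.5 (y) x 7 mm (x), with a funnel 3 mm wide, 4 mm deep all round. The key goes straight down, its y along this y, either way round. Two sticky pins catch on the blade's flats at 13 to 27 mm depth: up to 25 N to pass, less with a wiggle. Fully home the bow stands on the plate, tip 38 mm deep.
- cylinder (a joint): Turn of the lock cylinder below the plate, rad: 0 at rest, slot in line with the keyhole; grows clockwise seen from above; stop at 1.75. Turns only with the key's tip over about 33 mm deep. A spring turns it back (0.03 N m at 0, 0.13 N m at a quarter turn, 1.57). The blade has play: the cylinder follows about 0.2 rad behind the key.
- scraper: Pink dish scraper, 40 g, hanging on the other hook by a loop like the key's; blade 55 mm wide; 94 mm high, origin at the middle of its lower edge. Leave it hanging.
- soap: White pump soap bottle, diameter 60 mm, 141 mm tall, origin at the centre of its underside. Leave it.
- brush: Round scrubbing brush with blue bristles and lime knob, diameter 54 mm, 60 mm tall, origin at the centre of its underside. Leave it.
- jar: Amber spice jar with black cap, diameter 44 mm, 85 mm tall, origin at the centre of its underside. Leave it.
Not all that is in view belongs to the job. Leave any purple or turquoise look-alike of the key alone.

How it is judged:
On the way, in this order (a step that is already met when the one before it is completed fails the run):
1. the key is held by the fingers, off and clear of both hooks (contact force between the fingers and key above 1 N and contact force between key and rack below 0.05 N and distance between key_bow and hook_left above 0.03 m and distance between key_bow and hook_right above 0.03 m and (x of key_bow in the frame of rack above 0.08 m or x of key_bow in the frame of rack below -0.03 m or z of key in the frame of rack above 0.165 m)), for 0.1 s.
2. the key is fully home in the lock (tip at least 34 mm deep), not yet turned (z of key in the frame of lock_mouth below -0.034 m and horizontal distance between key and lock_mouth below 0.006 m and value of joint cylinder below 0.5 rad), for 0.05 s.
At the end, for the whole second after the job is handed in: For the last second the fingers still grip the key (over 2 N), the cylinder stands still, turned at least 1.2 rad (stop at 1.75), and the key is upright within 0.15 rad, its tip at least 32 mm deep in the keyhole and within 6 mm of its axis (value of joint cylinder above 1.2 rad and velocity of joint cylinder between -0.1 and 0.1 rad/s and z of key in the frame of lock_mouth below -0.032 m and horizontal distance between key and lock_mouth below 0.006 m and angle between key's own z axis and vertical below 0.15 rad and contact force between the fingers and key above 2 N); the arm keeps its last pose, push and grip.
It fails at once if the scraper is knocked off or away from its hook (distance of scraper from where it was at the start of the episode above 0.04 m).
It fails at once if the soap bottle is disturbed (distance of soap from where it was at the start of the episode above 0.03 m).
It fails at once if the brush is disturbed (distance of brush from where it was at the start of the episode above 0.03 m).
It fails at once if the jar is disturbed (distance of jar from where it was at the start of the episode above 0.03 m).
It also fails if it takes over 67 s, if anything falls off the work surface, if the arm or the gripper's body presses on something with over 40 N, if the wrist force passes 120 N, or if a joint passes its speed limit or range.

ROBOT

A 6-joint arm with a two-finger parallel gripper is mounted at the origin on the work surface. World frame = base frame: x ahead of the robot, y to its left, z up, the work surface at z = 0. Lengths are in m, angles in rad, forces in N, time in s.
With the tool pointing down it reaches from about 0.35 to 0.95 m from the base axis. Payload 17.4 kg.
Tool frame: the origin (TCP) lies midway between the tips of the shut fingers; the grasp point (between the pads) lies 19 mm behind it (hold_point_z is the distance from the TCP to the grasp point, in m); z points along the fingers, y is the line along which they close (so a half turn about z gives the same grasp; the last joint's range is limited). The gripper opens to 93 mm and grips with 3 to 60 N. Pads are 15 mm wide; open, the fingers measure 128 mm over their backs; the gripper's body (75 mm by 188 mm) begins 65 mm behind the grasp point.
Start: joints at [-1.342, 0.116, 1.442, -0, 1.584, -0.038], TCP at [0.178, -0.651, 0.219] pointing down, gripper open.
Joint ranges: [-2.83, 2.83], [-0.83, 2.19], [0.07, 2.5], [-1.14, 4.28], [0.01, 3], [-2.97, 2.97]. Speed limits (rad/s): [1.89, 1.89, 2.22, 3.14, 3.14, 3.14].

INTERFACE

Orientations are given as [roll, pitch, yaw] about the fixed x, y, z axes, in that order (R = Rz(yaw) Ry(pitch) Rx(roll)).
In Python, from workcell import state, get_image, finish_job, spot_in, outline_of, hold_point_z gives the robot as it stands. The module is installed in compiled form; this text tells all that it offers.
- The arm moves only by the tool apply_moves, never from a script. Its argument "targets" is a list of rows, each an object of numbers: "rx", "ry", "rz": the turn, a rotation vector about the world's x, y, z in degrees; "x", "y", "z": the shift along the world's x, y, z in mm; "gripper": the opening, from -1 (shut) to 1 (fully open). A call has 1 to 12 rows; each row shifts and turns the commanded pose from where the row before left it; what a row does not reach is not made up. A row lasts 1/8 s, in which the tool goes at most 62.5 mm and 10.7 degrees, less where a joint would pass 70% of its speed; a pose out of reach is approached as far as the arm can. A call with a gripper value outside its range is refused whole. The fingers move at their own pace and stop on an object; "force" is the grip in N (left out, the last holds). Time passes only in rows, so rows that do not move let the fingers close. It gives the time, the measured TCP pose, the force, the opening and the grip force at its end, in the units of the state.
- state(): the state, without advancing time (a new reading comes with each control period).
- get_image(name): name is "scene" or "top"; returns a dict with "img" (400x640x3 uint8, red, green, blue), "depth" (400x640 float32, m along the optical axis (not along the pixel's ray), 0 where there is no reading), "fx", "fy", "cx", "cy" (pixels), "R" (3x3) and "t" (3): a world point X has camera coordinates R X + t. Camera axes: x right, y down, z forward; pixel columns grow to the right and rows downward; lengths in m; the calibration is good to about 2 mm. A picture is of the moment at which its call begins.
- finish_job(): hands the job in; it is judged then, once.
Trained networks look in a picture, given as the dict that the camera call returned (one of the last four; its "shot" number tells which), for a name from the list of things; names that differ only in an ending like _2 or _b are one class to them, and where a whole thing is asked for, a point or a joint stands for the part that bears it (a point fixed in the world has none). Each returns a list of dicts, best first, with "conf" (0 to 1); they miss things now and then, are a little off and sometimes report something else, mostly with a low value. They report only what shows in the picture. A call takes as long as a camera call. They do not tell look-alikes from the thing itself.
- spot_in(picture, thing): "location" ([x, y, z] in m, in the coordinates of the camera as it stood for that picture, good to about 4 mm: the middle of the surface that is visible of it).
- outline_of(picture, thing): "pixels" (400x640 bool, what is visible of it).
The state is a dict: "time_s": time; "joint_pos": joint angles; "qd": joint speeds; "effort": joint torques, N m; "position": TCP position; "tcp_rot": TCP orientation; "force": force on the tool from outside, world axes, zero at the start; "wrist_torque": the same for the moment, N m; "gripper_width": opening from 0.0 (shut) to 1.0 (fully open); "gripper_force": force on a finger pad.
Only numpy, scipy, OpenCV 4.12 (cv2) and the standard library are available. Lean on these libraries where they do the work, as an engineer would, in place of code of your own. Each camera call takes 0.05 s, during which the arm holds its last target. There are 200 camera calls.

## Working session

There is one attempt and no reset: what is moved stays moved. The work goes in short steps, Python scripts to look and compute and a tool call to move; the robot and the scene stay as the last step left them, time stands still between calls to the robot, and variables do not carry over. Pictures are saved under pics/ and viewed, at most 10 in all, crops included, and the job is handed in when it is done.

Besides the shell and the picture viewer there is one more tool, called after "Call:" as name(argument=value, ...), one argument or row to a line, values as JSON. apply_moves: Moves the arm, as the interface text tells. Its arguments: {"type":"object","properties":{"targets":{"type":"array","items":{"type":"object","properties":{"rx":{"type":"number"},"ry":{"type":"number"},"rz":{"type":"number"},"x":{"type":"number"},"y":{"type":"number"},"z":{"type":"number"},"gripper":{"type":"number"}}}},"force":{"type":"number"}},"required":["targets"]}

```bash
mkdir -p pics; cat > h.py <<'E'
import numpy as np, cv2
from workcell import *
def toW(p,c): return np.array(p['R']).T@(np.array(c)-np.array(p['t']))
def cloud(p):
    d=p['depth']; v,u=np.mgrid[:400,:640]
    c=np.stack([(u-p['cx'])/p['fx']*d,(v-p['cy'])/p['fy']*d,d],-1)
    return (c-np.array(p['t']))@np.array(p['R'])
def pix(p,X):
    c=np.array(p['R'])@np.array(X)+np.array(p['t']); return c[0]/c[2]*p['fx']+p['cx'],c[1]/c[2]*p['fy']+p['cy']
def save(p,n): cv2.imwrite('pics/'+n,p['img'][:,:,::-1])
E
python3 - <<'E'
from h import *
P={n:get_image(n) for n in('scene','top')}
a=np.vstack([P['scene']['img'],P['top']['img']])
for n in P:
    save(P[n],n+'.png'); p=P[n]
    for k in ['key','rack','lockbox','lock_mouth','scraper','hook_left','hook_right','soap','brush','jar','key_bow']:
        for r in spot_in(p,k)[:3]:
            w=toW(p,r['location']); print(n,k,round(r['conf'],2),w.round(3),np.round(pix(p,w)))
print(state())
E
```

```text
scene key 0.85 [0.484 0.142 0.13 ] [338. 179.]
scene key 0.81 [0.595 0.248 0.051] [405. 212.]
scene key 0.79 [0.354 0.049 0.051] [274. 193.]
scene rack 0.91 [0.448 0.203 0.015] [349. 198.]
scene lockbox 0.95 [ 0.619 -0.256  0.098] [207. 321.]
scene lock_mouth 0.83 [ 0.618 -0.257  0.098] [206. 321.]
scene scraper 0.94 [0.475 0.278 0.108] [381. 162.]
scene hook_left 0.73 [0.451 0.203 0.016] [349. 199.]
scene hook_right 0.57 [0.449 0.2   0.015] [348. 199.]
scene hook_right 0.41 [0.478 0.003 0.032] [287. 237.]
scene soap 0.62 [0.684 0.082 0.086] [377. 258.]
scene brush 0.7 [0.477 0.002 0.034] [286. 236.]
scene jar 0.77 [0.586 0.037 0.06 ] [329. 249.]
scene key_bow 0.81 [0.355 0.053 0.05 ] [275. 193.]
scene key_bow 0.74 [0.486 0.144 0.126] [339. 180.]
scene key_bow 0.57 [0.603 0.246 0.051] [407. 214.]
top key 0.56 [0.352 0.053 0.08 ] [305. 270.]
top key 0.49 [0.481 0.139 0.16 ] [267. 215.]
top key 0.32 [0.57  0.043 0.088] [309. 181.]
top rack 0.7 [0.446 0.205 0.015] [247. 232.]
top lockbox 0.91 [ 0.574 -0.236  0.102] [424. 180.]
top lock_mouth 0.55 [ 0.575 -0.236  0.1  ] [423. 179.]
top l
[... 466 characters left out ...]
1] [267. 212.]
{'time_s': 1.2, 'joint_pos': array([-1.34182712e+00,  1.15990093e-01,  1.44158898e+00, -2.74283249e-05,
        1.58403776e+00, -3.78270066e-02]), 'qd': array([ 0.00165461, -0.00080186, -0.00114102,  0.00141088,  0.0008938 ,
        0.00034347]), 'effort': array([ 2.05307559e-03, -7.21014762e+01, -6.22756648e+01,  7.80521217e-02,
        1.84303278e-02,  2.32577554e-05]), 'position': array([ 0.17792372, -0.65112531,  0.21865967]), 'tcp_rot': array([-3.14156745e+00,  2.64917827e-05,  2.66795847e-01]), 'force': array([-0.97630769, -1.16839998,  0.20693744]), 'wrist_torque': array([ 0.01465759,  0.04533062, -0.0456459 ]), 'gripper_force': 0.0, 'gripper_width': 0.9992279517925544}
```

View pics/scene.png

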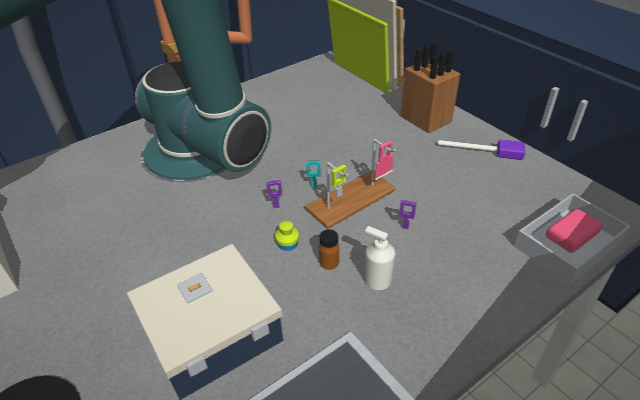

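View pics/top.png

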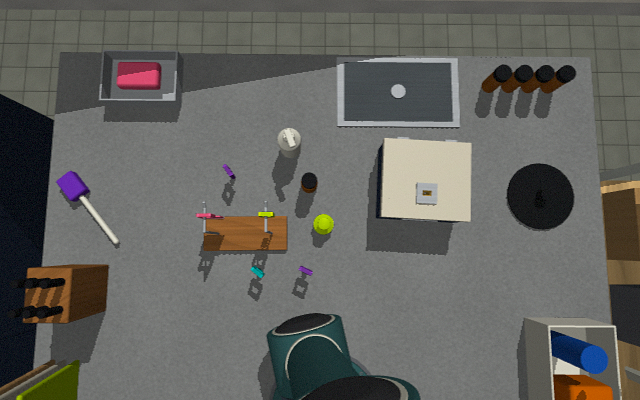

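The lime key on the near hook (scene 338,179; top 267,215) is what I want. The look-alikes to avoid are purple at scene (274,193) and (407,214) and turquoise at (314,172). The lock plate is at scene (195,288), top (427,193).

```bash
python3 - <<'E'
from h import *
P={n:get_image(n) for n in('scene','top')}
def rect(pts,l):
    (c,s,a)=cv2.minAreaRect((pts[:,:2]*1000).astype(np.float32)); print(l,len(pts),np.round(c,1),np.round(s,1),round(a,1),'zmed',np.median(pts[:,2]).round(4))
for n,p in P.items():
    W=cloud(p); hsv=cv2.cvtColor(p['img'],cv2.COLOR_RGB2HSV)
    ok=p['depth']>0
    lime=ok&(hsv[...,0]>25)&(hsv[...,0]<40)&(hsv[...,1]>150)&(hsv[...,2]>60)&(np.linalg.norm(W[...,:2]-[.483,.14],axis=-1)<.05)&(W[...,2]>.07)
    q=W[lime]; rect(q,n+' key'); print(q.min(0).round(4),q.max(0).round(4),np.median(q,0).round(4))
    top=q[q[:,2]>q[:,2].max()-.012]; m=top[:,:2]-top[:,:2].mean(0); d=np.linalg.svd(m,full_matrices=False)[2][0]; print('key dir',d.round(3),top.mean(0).round(4))
    wood=ok&(hsv[...,0]<18)&(hsv[...,1]>100)&(abs(W[...,2]-.014)<.006)&(np.linalg.norm(W[...,:2]-[.45,.2],axis=-1)<.17)
    k=cv2.morphologyEx(wood.astype(np.uint8),cv2.MORPH_OPEN,np.ones((3,3)))>0; rect(W[k],n+' rack')
    lid=ok&(abs(W[...,2]-.1)<.008)&(np.linalg.norm(W[...,:2]-[.59,-.24],axis=-1)<.17)
    rect(W[lid],n+' lid')
    near=lid&(np.linalg.norm(W[...,:2]-[.54,-.24],axis=-1)<.06)
    plate=near&(hsv[...,1]<45)&(hsv[...,2]<225); 
    k=cv2.morphologyEx(plate.astype(np.uint8),cv2.MORPH_OPEN,np.ones((3,3)))>0; rect(W[k],n+' plate')
    slot=near&(hsv[...,1]>90); rect(W[slot],n+' slot')
t=P['top']['img'][165:265,180:450]; s=P['scene']['img'][140:215,250:420]
a=cv2.resize(t,(800,296),interpolation=2); b=cv2.resize(s,(680,300),interpolation=2); b=np.pad(b,((0,0),(0,120),(0,0)))
cv2.imwrite('pics/c1.png',np.vstack([a,b])[:,:,::-1])
E
```

```text
scene key 190 [483.3 142.5] [11.4 37.1] 3.2 zmed 0.1435
[0.4775 0.1243 0.1152] [0.4898 0.1611 0.163 ] [0.4859 0.1404 0.1435]
key dir [ 0.052 -0.999] [0.4848 0.1418 0.1582]
scene rack 2027 [444.7 210.3] [ 92.9 221. ] 1.0 zmed 0.0146
scene lid 10984 [ 578.  -243.2] [216.6 206.7] 87.1 zmed 0.1005
scene plate 2471 [ 539.6 -240. ] [118.5 117.4] 88.2 zmed 0.1009
scene slot 45 [ 536.9 -239.4] [23.1 10.4] 65.1 zmed 0.1016
top key 74 [482.4 142.1] [ 8.6 34.4] 0.7 zmed 0.1591
[0.4779 0.1249 0.1272] [0.4867 0.1593 0.1628] [0.482  0.1407 0.1591]
key dir [ 0.025 -1.   ] [0.4828 0.1422 0.1589]
top rack 2578 [443.3 211.5] [ 89.  217.3] 1.7 zmed 0.0135
top lid 7000 [ 579.1 -245.1] [217.6 202.9] 86.9 zmed 0.0998
top plate 1803 [ 540.1 -239.5] [116.2 118.2] 0.6 zmed 0.1003
top slot 27 [ 541.5 -242.8] [11.9 19.3] 0.1 zmed 0.1005
```

View pics/c1.png

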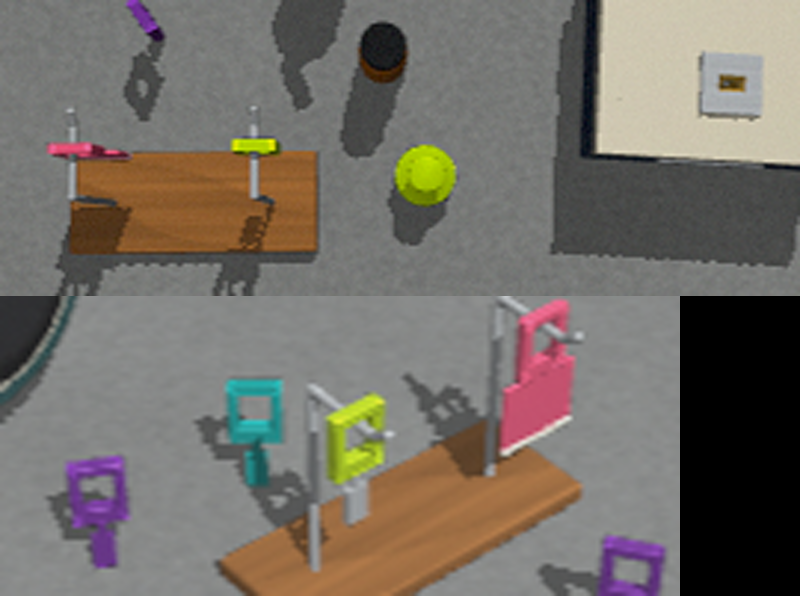

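The crop confirms the lime key on the near hook; the look-alikes all stand on the table. Going above it now, with the tool turned half round so the wrist has room for the final turn.

Call:
apply_moves(
  targets=[
    {"x":19,"y":50,"z":5,"rz":10.4},
    {"x":19,"y":50,"z":5,"rz":10.4},
    {"x":19,"y":50,"z":5,"rz":10.4},
    {"x":19,"y":50,"z":5,"rz":10.4},
    {"x":19,"y":50,"z":5,"rz":10.4},
    {"x":19,"y":50,"z":5,"rz":10.4},
    {"x":19,"y":50,"rz":10.4},
    {"x":19,"y":50,"rz":10.4},
  ],
  force=50,
)

```text
invalid input at $.targets[0]: expected keys rx, ry, rz, x, y, z, gripper
```

Call:
apply_moves(
  targets=[
    {"x":19,"y":50,"rz":10.4},
    {"x":19,"y":50,"rz":10.4},
    {"x":19,"y":50,"rz":10.4},
    {"x":19,"y":50,"rz":10.4},
    {"x":19,"y":50,"rz":10.4},
    {"x":19,"y":50,"rz":10.4},
    {"x":19,"y":50,"rz":10.4},
    {"x":19,"y":43,"rz":10.4},
    {},
  ],
)

```text
invalid input at $.targets[0]: expected keys rx, ry, rz, x, y, z, gripper
```

Call:
apply_moves(
  targets=[
    {"rx":0,"ry":0,"gripper":1,"x":19,"y":50,"z":5,"rz":10.4},
    {"rx":0,"ry":0,"gripper":1,"x":19,"y":50,"z":5,"rz":10.4},
    {"rx":0,"ry":0,"gripper":1,"x":19,"y":50,"z":5,"rz":10.4},
    {"rx":0,"ry":0,"gripper":1,"x":19,"y":50,"z":5,"rz":10.4},
    {"rx":0,"ry":0,"gripper":1,"x":19,"y":50,"z":5,"rz":10.4},
    {"rx":0,"ry":0,"gripper":1,"x":19,"y":50,"z":5,"rz":10.4},
    {"rx":0,"ry":0,"gripper":1,"x":19,"y":50,"z":0,"rz":10.4},
    {"rx":0,"ry":0,"gripper":1,"x":19,"y":50,"z":0,"rz":10.4},
  ],
  force=50,
)

```text
time_s: 2.3
position: [0.3301, -0.2496, 0.2489]
tcp_rot: [3.141, 0.001, 1.724]
force: [0.9, -0.4, -0.4]
gripper_width: 0.999
gripper_force: 0.0
```

Call:
apply_moves(
  targets=[
    {"rx":0,"ry":0,"gripper":1,"x":19,"y":50,"z":0,"rz":10.4},
    {"rx":0,"ry":0,"gripper":1,"x":19,"y":50,"z":0,"rz":10.4},
    {"rx":0,"ry":0,"gripper":1,"x":19,"y":50,"z":0,"rz":10.4},
    {"rx":0,"ry":0,"gripper":1,"x":19,"y":50,"z":0,"rz":10.4},
    {"rx":0,"ry":0,"gripper":1,"x":19,"y":50,"z":0,"rz":10.4},
    {"rx":0,"ry":0,"gripper":1,"x":19,"y":50,"z":0,"rz":10.4},
    {"rx":0,"ry":0,"gripper":1,"x":19,"y":50,"z":0,"rz":10.4},
    {"rx":0,"ry":0,"gripper":1,"x":19,"y":43,"z":0,"rz":10.4},
    {"rx":0,"ry":0,"gripper":1,"x":0,"y":0,"z":0,"rz":0},
  ],
)

```text
time_s: 3.42
position: [0.4823, 0.1441, 0.2481]
tcp_rot: [3.142, -0.001, -3.107]
force: [0.6, -1.0, 0.6]
gripper_width: 1.004
gripper_force: 0.0
```

Call:
apply_moves(
  targets=[
    {"rx":0,"ry":0,"rz":0,"gripper":1,"x":0,"y":-2,"z":-40},
    {"rx":0,"ry":0,"rz":0,"gripper":1,"x":0,"y":0,"z":-40},
    {"rx":0,"ry":0,"rz":0,"gripper":1,"x":0,"y":0,"z":-30},
    {"rx":0,"ry":0,"rz":0,"gripper":1,"x":0,"y":0,"z":-12},
    {"rx":0,"ry":0,"rz":0,"gripper":0,"x":0,"y":0,"z":0},
    {"rx":0,"ry":0,"rz":0,"gripper":0,"x":0,"y":0,"z":0},
    {"rx":0,"ry":0,"rz":0,"gripper":0,"x":0,"y":0,"z":0},
  ],
)

```text
time_s: 4.3
position: [0.4824, 0.1399, 0.1278]
tcp_rot: [3.141, 0.002, -3.112]
force: [-0.4, 0.1, -0.5]
gripper_width: 0.729
gripper_force: 0.0
```

```bash
python3 - <<'E'
from h import *
a=get_image('scene');b=get_image('top'); print(state()['position'],state()['gripper_width'])
t=b['img'][175:255,190:350]; s=a['img'][120:220,270:430]
cv2.imwrite('pics/c2.png',np.hstack([cv2.resize(s,(400,400),interpolation=2) ,cv2.resize(t,(400,400),interpolation=2)])[:,:,::-1])
E
```

```text
[0.48219997 0.1399452  0.12732976] 0.6402423585340961
```

View pics/c2.png

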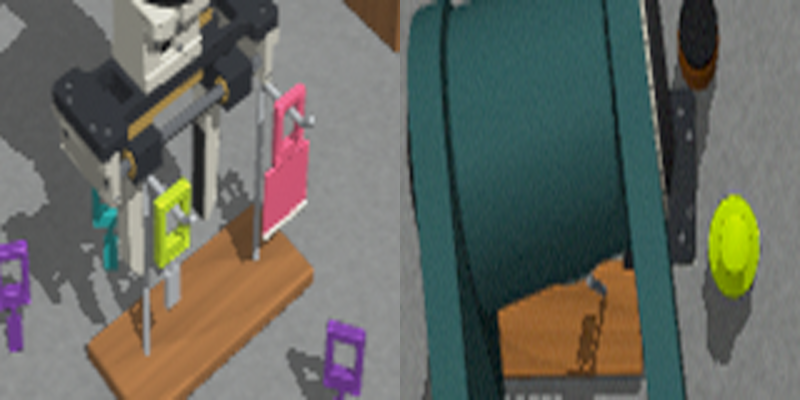

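The open fingers straddle the bow (left crop, key at 170,220) and the scraper is untouched. I'll shift 2 mm and close.

Call:
apply_moves(
  targets=[
    {"rx":0,"ry":0,"rz":0,"gripper":-1,"x":0,"y":2,"z":-1},
    {"rx":0,"ry":0,"rz":0,"gripper":-1,"x":0,"y":0,"z":0},
    {"rx":0,"ry":0,"rz":0,"gripper":-1,"x":0,"y":0,"z":0},
    {"rx":0,"ry":0,"rz":0,"gripper":-1,"x":0,"y":0,"z":0},
    {"rx":0,"ry":0,"rz":0,"gripper":-1,"x":0,"y":0,"z":0},
    {"rx":0,"ry":0,"rz":0,"gripper":-1,"x":0,"y":0,"z":0},
    {"rx":0,"ry":0,"rz":0,"gripper":-1,"x":0,"y":0,"z":0},
  ],
  force=50,
)

```text
time_s: 5.28
position: [0.4819, 0.1419, 0.1256]
tcp_rot: [-3.142, -0.0, -3.112]
force: [-1.0, -0.6, -0.7]
gripper_width: 0.364
gripper_force: 50.0
```

Call:
apply_moves(
  targets=[
    {"rx":0,"ry":0,"rz":0,"gripper":-1,"x":0,"y":0,"z":7},
    {"rx":0,"ry":0,"rz":0,"gripper":-1,"x":0,"y":0,"z":7},
    {"rx":0,"ry":0,"rz":0,"gripper":-1,"x":0,"y":0,"z":0},
    {"rx":0,"ry":0,"rz":0,"gripper":-1,"x":12,"y":0,"z":0},
    {"rx":0,"ry":0,"rz":0,"gripper":-1,"x":15,"y":0,"z":0},
    {"rx":0,"ry":0,"rz":0,"gripper":-1,"x":15,"y":1,"z":0},
    {"rx":0,"ry":0,"rz":0,"gripper":-1,"x":15,"y":1,"z":0},
    {"rx":0,"ry":0,"rz":0,"gripper":-1,"x":15,"y":0,"z":0},
    {"rx":0,"ry":0,"rz":0,"gripper":-1,"x":0,"y":0,"z":0},
  ],
)

```text
time_s: 6.4
position: [0.5547, 0.1438, 0.1392]
tcp_rot: [-3.141, -0.001, -3.112]
force: [-0.2, -0.6, -1.0]
gripper_width: 0.362
gripper_force: 50.0
```

Call:
apply_moves(
  targets=[
    {"rx":0,"ry":0,"rz":0,"gripper":-1,"x":0,"y":0,"z":35},
    {"rx":0,"ry":0,"rz":0,"gripper":-1,"x":0,"y":-20,"z":35},
    {"rx":0,"ry":0,"rz":0,"gripper":-1,"x":0,"y":-45,"z":5},
    {"rx":0,"ry":0,"rz":-1,"gripper":-1,"x":-3,"y":-50,"z":0},
    {"rx":0,"ry":0,"rz":-1,"gripper":-1,"x":-3,"y":-50,"z":0},
    {"rx":0,"ry":0,"rz":-1,"gripper":-1,"x":-3,"y":-50,"z":0},
    {"rx":0,"ry":0,"rz":-1,"gripper":-1,"x":-3,"y":-40,"z":-10},
    {"rx":0,"ry":0,"rz":-1,"gripper":-1,"x":0,"y":-20,"z":-10},
    {"rx":0,"ry":0,"rz":0,"gripper":-1,"x":0,"y":0,"z":0},
  ],
)

```text
time_s: 7.52
position: [0.5415, -0.1316, 0.1936]
tcp_rot: [3.141, -0.002, 3.082]
force: [0.2, 0.8, -0.1]
gripper_width: 0.361
gripper_force: 50.0
```

```bash
python3 - <<'E'
from h import *
print(state()['position'])
for n in('scene','top'):
    p=get_image(n); W=cloud(p)
    if n=='scene':a=p
    hsv=cv2.cvtColor(p['img'],cv2.COLOR_RGB2HSV); ok=p['depth']>0
    u,v=np.round(pix(p,[.54,-.242,.104])).astype(int)
    cv2.imwrite(f'pics/lk_{n}.png',cv2.resize(p['img'][v-60:v+60,u-60:u+100],(800,600),interpolation=2)[:,:,::-1])
    near=ok&(np.linalg.norm(W[...,:2]-[.54,-.242],axis=-1)<.045)&(abs(W[...,2]-.1)<.012)
    print(n,u,v,near.sum()); 
    lo=near&(W[...,2]<2)
    g=near&(hsv[...,1]<25+0)&(hsv[...,2]<230); 
    print('sat hist',np.percentile(hsv[...,1][near],[5,25,50,75,95]), 'slot sat>90',W[near&(hsv[...,1]>90)].mean(0).round(4),(near&(hsv[...,1]>90)).sum())
    pl=near&(abs(hsv[...,0].astype(int)-105)<25)&(hsv[...,1]<120)
    c,s,ang=cv2.minAreaRect((W[pl][:,:2]*1000).astype(np.float32)); print('plate',pl.sum(),np.round(c,1),np.round(s,1),round(ang,1))
    lime=ok&(hsv[...,0]>25)&(hsv[...,0]<40)&(hsv[...,1]>150)&(np.linalg.norm(W[...,:2]-[.54,-.13],axis=-1)<.04)&(W[...,2]>.1)
    q=W[lime]
    if len(q)>10: print('key',len(q),q.min(0).round(4),q.max(0).round(4),np.median(q,0).round(4))
E
```

```text
[ 0.54150292 -0.13157058  0.19361381]
scene 193 287 1461
sat hist [ 8. 10. 27. 27. 29.] slot sat>90 [ 0.5365 -0.2397  0.1005] 46
plate 486 [ 540.4 -240.4] [49.9 53.2] 86.3
key 293 [ 0.5361 -0.1489  0.1843] [ 0.5499 -0.114   0.2306] [ 0.5461 -0.1292  0.2071]
top 427 193 357
sat hist [ 6. 10. 30. 32. 39.] slot sat>90 [nan nan nan] 0
plate 108 [ 530.6 -241.3] [47.7 27.7] 86.9<stdin>:13: RuntimeWarning: Mean of empty slice.
  ret = um.true_divide(
```

View pics/lk_scene.png

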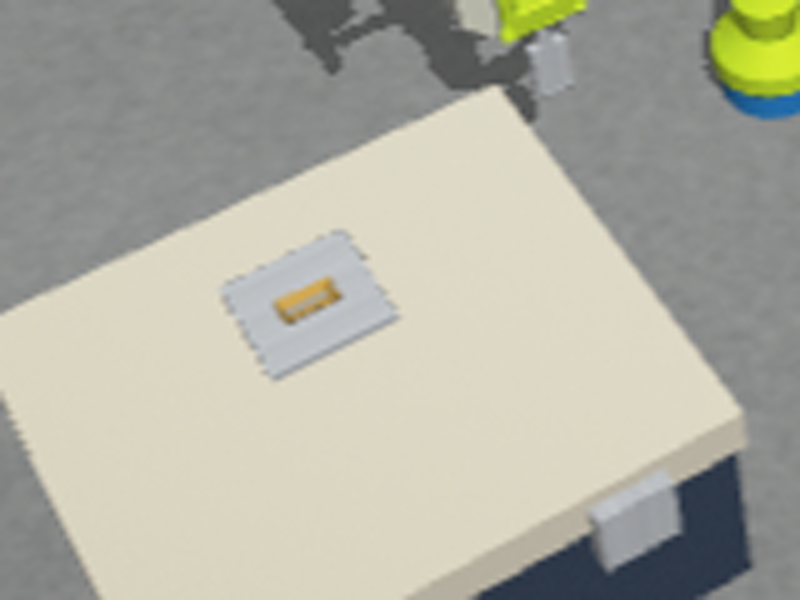

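The plate is intact and unobstructed at crop (308,305), with the slot at (308,300), scene about (194,288). The key hangs straight in the grip.

```bash
python3 - <<'E'
from h import *
for n in('scene','top'):
    p=get_image(n); I=cv2.imread(f'pics/{n}.png'); hsv=cv2.cvtColor(I,cv2.COLOR_BGR2HSV)
    R=np.array(p['R']);t=np.array(p['t']); v,u=np.mgrid[:400,:640]
    ray=np.stack([(u-p['cx'])/p['fx'],(v-p['cy'])/p['fy'],np.ones(u.shape)],-1)@R; o=-R.T@t
    def plane(z): return o+ray*((z-o[2])/ray[...,2])[...,None]
    for nm,z in(('plate',.104),('slot',.103)):
        X=plane(z); near=np.linalg.norm(X[...,:2]-[.54,-.242],axis=-1)<.045
        m=near&((abs(hsv[...,0].astype(int)-105)<25)&(hsv[...,1]<120)|(hsv[...,1]>90)) if nm=='plate' else near&(hsv[...,1]>90)
        q=(X[m][:,:2]*1000).astype(np.float32); c,s,a=cv2.minAreaRect(q); print(n,nm,len(q),np.round(c,1),np.round(s,1),round(a,1),'mean',q.mean(0).round(1))
    X=plane(.1); m=(np.linalg.norm(X[...,:2]-[.575,-.244],axis=-1)<.17)&(abs(hsv[...,0].astype(int)-26)<8)&(hsv[...,1]<60)&(hsv[...,2]>150)
    k=cv2.morphologyEx(m.astype(np.uint8),cv2.MORPH_OPEN,np.ones((5,5)))>0
    c,s,a=cv2.minAreaRect((X[k][:,:2]*1000).astype(np.float32)); print(n,'lid',k.sum(),np.round(c,1),np.round(s,1),round(a,1))
E
```

```text
scene plate 532 [ 540.9 -240.7] [49.1 51.2] 87.2 mean [ 541.9 -241.1]
scene slot 46 [ 538.9 -240.5] [21.1 11. ] 88.0 mean [ 538.6 -240.2]
scene lid 10765 [ 580.6 -242.9] [218.5 210.6] 87.0
top plate 367 [ 540.8 -241.1] [48.7 48.4] 86.6 mean [ 540.5 -241.1]
top slot 37 [ 541.4 -242.2] [17.1 12.3] 88.5 mean [ 540.5 -242.4]
top lid 6518 [ 576.1 -243.9] [217.2 195.9] 87.0
```

Call:
apply_moves(
  targets=[
    {"rx":0,"ry":0,"rz":0,"gripper":-1,"x":0,"y":-35,"z":0},
    {"rx":0,"ry":0,"rz":0,"gripper":-1,"x":0,"y":-40,"z":0},
    {"rx":0,"ry":0,"rz":0,"gripper":-1,"x":0,"y":-25,"z":0},
    {"rx":0,"ry":0,"rz":0,"gripper":-1,"x":0,"y":-10,"z":-20},
    {"rx":0,"ry":0,"rz":0,"gripper":-1,"x":0,"y":0,"z":-16},
    {"rx":0,"ry":0,"rz":0,"gripper":-1,"x":0,"y":0,"z":0},
    {"rx":0,"ry":0,"rz":0,"gripper":-1,"x":0,"y":0,"z":0},
  ],
)

```text
time_s: 8.6
position: [0.5422, -0.2403, 0.1589]
tcp_rot: [3.142, 0.0, 3.085]
force: [0.6, -0.5, -0.8]
gripper_width: 0.363
gripper_force: 50.0
```

```bash
python3 - <<'E'
from h import *
print(state()['position'],state()['tcp_rot'],state()['force'])
p=get_image('scene')
u,v=np.round(pix(p,[.541,-.241,.13])).astype(int)
cv2.imwrite('pics/ins.png',cv2.resize(p['img'][v-40:v+40,u-50:u+50],(750,600),interpolation=2)[:,:,::-1])
E
```

```text
[ 0.54216852 -0.24034276  0.15891344] [3.14159122e+00 2.21786154e-04 3.08468095e+00] [ 0.61585733 -0.49939849 -0.79089248]
```

View pics/ins.png

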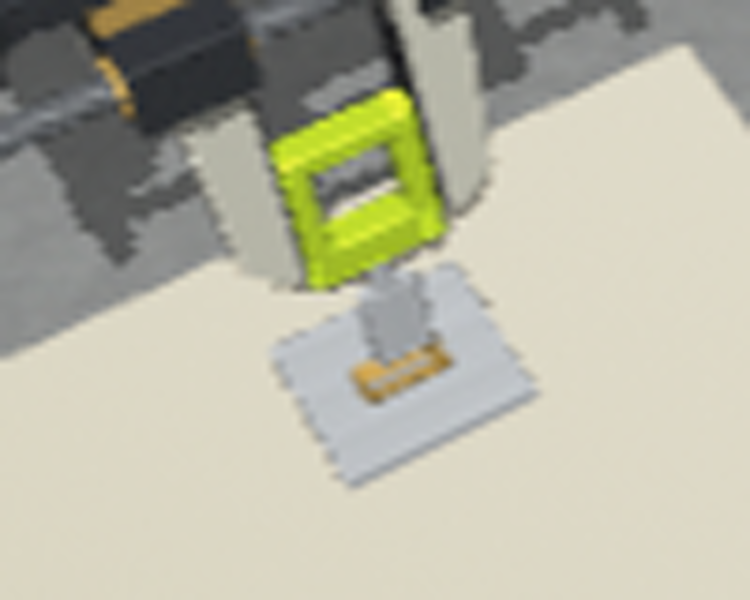

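The blade sits just above the slot (crop 400,350), well aligned. I'll correct by 1 mm and lower into the funnel.

Call:
apply_moves(
  targets=[
    {"rx":0,"ry":0,"rz":0,"gripper":-1,"x":-1,"y":-1,"z":0},
    {"rx":0,"ry":0,"rz":0,"gripper":-1,"x":0,"y":0,"z":-4},
    {"rx":0,"ry":0,"rz":0,"gripper":-1,"x":0,"y":0,"z":-3},
    {"rx":0,"ry":0,"rz":0,"gripper":-1,"x":0,"y":0,"z":-3},
    {"rx":0,"ry":0,"rz":0,"gripper":-1,"x":0,"y":0,"z":-2},
    {"rx":0,"ry":0,"rz":0,"gripper":-1,"x":0,"y":0,"z":-2},
    {"rx":0,"ry":0,"rz":0,"gripper":-1,"x":0,"y":0,"z":0},
  ],
  force=60,
)

```text
time_s: 9.52
position: [0.5407, -0.2421, 0.1444]
tcp_rot: [3.141, -0.001, 3.084]
force: [-2.2, 0.1, -1.8]
gripper_width: 0.36
gripper_force: 60.0
```

Call:
apply_moves(
  targets=[
    {"rx":0,"ry":0,"rz":0,"gripper":-1,"x":-0.5,"y":0,"z":-2},
    {"rx":0,"ry":0,"rz":0,"gripper":-1,"x":0,"y":0,"z":-2},
    {"rx":0,"ry":0,"rz":0,"gripper":-1,"x":0,"y":0,"z":-2},
    {"rx":0,"ry":0,"rz":0,"gripper":-1,"x":0,"y":0,"z":0},
  ],
)

```text
time_s: 10.02
position: [0.5405, -0.2421, 0.1384]
tcp_rot: [3.141, -0.0, 3.084]
force: [-0.3, -0.6, -0.6]
gripper_width: 0.361
gripper_force: 60.0
```

Free at about 13 mm deep. Next, down with a small wiggle through the pins.

Call:
apply_moves(
  targets=[
    {"rx":0,"ry":0,"rz":2,"gripper":-1,"x":0,"y":0,"z":-2},
    {"rx":0,"ry":0,"rz":-4,"gripper":-1,"x":0,"y":0,"z":-2},
    {"rx":0,"ry":0,"rz":4,"gripper":-1,"x":0,"y":0,"z":-2},
    {"rx":0,"ry":0,"rz":-4,"gripper":-1,"x":0,"y":0,"z":-2},
    {"rx":0,"ry":0,"rz":4,"gripper":-1,"x":0,"y":0,"z":-1},
    {"rx":0,"ry":0,"rz":-2,"gripper":-1,"x":0,"y":0,"z":0},
  ],
)

```text
time_s: 10.78
position: [0.5398, -0.2421, 0.1292]
tcp_rot: [3.141, -0.002, 3.086]
force: [-5.7, -0.1, -0.2]
gripper_width: 0.358
gripper_force: 60.0
```

Call:
apply_moves(
  targets=[
    {"rx":0,"ry":0,"rz":2,"gripper":-1,"x":-0.5,"y":0,"z":-2},
    {"rx":0,"ry":0,"rz":-4,"gripper":-1,"x":0,"y":0,"z":-2},
    {"rx":0,"ry":0,"rz":4,"gripper":-1,"x":0,"y":0,"z":-2},
    {"rx":0,"ry":0,"rz":-4,"gripper":-1,"x":0,"y":0,"z":-2},
    {"rx":0,"ry":0,"rz":4,"gripper":-1,"x":0,"y":0,"z":-2},
    {"rx":0,"ry":0,"rz":-2,"gripper":-1,"x":0,"y":0,"z":-2},
    {"rx":0,"ry":0,"rz":0,"gripper":-1,"x":0,"y":0,"z":0},
  ],
)

```text
time_s: 11.65
position: [0.5401, -0.2422, 0.1173]
tcp_rot: [-3.142, 0.0, 3.082]
force: [2.7, -1.4, -3.8]
gripper_width: 0.363
gripper_force: 60.0
```

```bash
python3 - <<'E'
from h import *
print(state()['position'],state()['tcp_rot'],state()['force'])
p=get_image('scene')
u,v=np.round(pix(p,[.541,-.241,.12])).astype(int)
cv2.imwrite('pics/ins2.png',cv2.resize(p['img'][v-40:v+40,u-50:u+50],(750,600),interpolation=2)[:,:,::-1])
W=cloud(p); hsv=cv2.cvtColor(p['img'],cv2.COLOR_RGB2HSV)
q=W[(p['depth']>0)&(hsv[...,0]>25)&(hsv[...,0]<40)&(hsv[...,1]>150)&(np.linalg.norm(W[...,:2]-[.54,-.24],axis=-1)<.04)&(W[...,2]>.1)]
print(q.min(0).round(4),q.max(0).round(4))
E
```

```text
[ 0.5401256  -0.24215428  0.11728385] [-3.14156925e+00  4.22636283e-04  3.08233160e+00] [ 2.69599186 -1.36792284 -3.84064122]
[ 0.5046 -0.2581  0.1007] [ 0.5487 -0.2245  0.1563]
```

View pics/ins2.png

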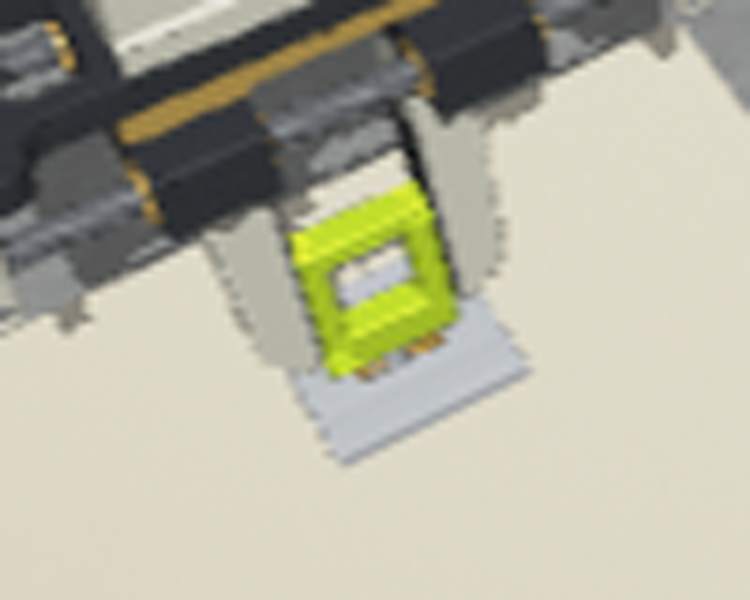

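The bow is a few mm above the plate (crop 380,340), with a sliver of slot still visible. Going down until it stands on the plate.

Call:
apply_moves(
  targets=[
    {"rx":0,"ry":0,"rz":1.5,"gripper":-1,"x":0,"y":0,"z":-1.5},
    {"rx":0,"ry":0,"rz":-3,"gripper":-1,"x":0,"y":0,"z":-1},
    {"rx":0,"ry":0,"rz":1.5,"gripper":-1,"x":0,"y":0,"z":-1},
    {"rx":0,"ry":0,"rz":0,"gripper":-1,"x":0,"y":0,"z":0},
  ],
)

```text
time_s: 12.2
position: [0.5401, -0.2421, 0.114]
tcp_rot: [-3.142, 0.0, 3.086]
force: [4.1, -0.3, -2.3]
gripper_width: 0.363
gripper_force: 60.0
```

Call:
apply_moves(
  targets=[
    {"rx":0,"ry":0,"rz":0,"gripper":-1,"x":0,"y":0,"z":-1},
    {"rx":0,"ry":0,"rz":0,"gripper":-1,"x":0,"y":0,"z":0},
  ],
)

```text
time_s: 12.45
position: [0.5401, -0.2421, 0.1136]
tcp_rot: [-3.141, 0.001, 3.084]
force: [1.9, 0.1, 4.6]
gripper_width: 0.36
gripper_force: 60.0
```

Call:
apply_moves(
  targets=[
    {"rx":0,"ry":0,"rz":0,"gripper":-1,"x":0.3,"y":0,"z":-1},
    {"rx":0,"ry":0,"rz":1,"gripper":-1,"x":0,"y":0,"z":-0.5},
    {"rx":0,"ry":0,"rz":-1,"gripper":-1,"x":0,"y":0,"z":0},
  ],
)

```text
time_s: 12.82
position: [0.5405, -0.2423, 0.1135]
tcp_rot: [-3.141, 0.001, 3.084]
force: [-3.9, 2.7, 18.3]
gripper_width: 0.361
gripper_force: 60.0
```

```bash
python3 - <<'E'
from h import *
s=state();print(s['position'],s['tcp_rot'],s['force'])
p=get_image('scene')
u,v=np.round(pix(p,[.541,-.241,.12])).astype(int)
cv2.imwrite('pics/ins3.png',cv2.resize(p['img'][v-40:v+40,u-50:u+50],(750,600),interpolation=2)[:,:,::-1])
E
```

```text
[ 0.54046917 -0.24226096  0.11352937] [-3.14101213e+00  1.11439548e-03  3.08420517e+00] [-3.86506743  2.67082961 18.26021724]
```

View pics/ins3.png

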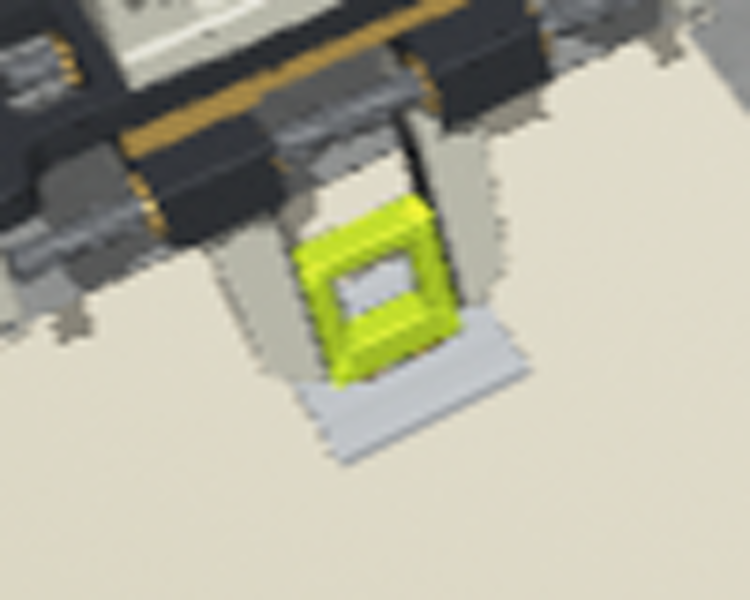

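The bow stands on the plate (crop 390,370; no slot visible, Fz 18 N, height as predicted). Easing the push and turning clockwise.

Call:
apply_moves(
  targets=[
    {"rx":0,"ry":0,"rz":-6,"gripper":-1,"x":0,"y":0,"z":1},
    {"rx":0,"ry":0,"rz":-8,"gripper":-1,"x":0,"y":0,"z":0},
    {"rx":0,"ry":0,"rz":-8,"gripper":-1,"x":0,"y":0,"z":0},
    {"rx":0,"ry":0,"rz":-8,"gripper":-1,"x":0,"y":0,"z":0},
  ],
)

```text
time_s: 13.38
position: [0.5402, -0.2417, 0.1136]
tcp_rot: [3.141, -0.0, 2.556]
force: [-2.7, 6.2, 11.7]
gripper_width: 0.362
gripper_force: 60.0
```

```bash
python3 -c "
from h import *
s=state();print(s['position'],s['tcp_rot'],s['force'],s['wrist_torque'],s['joint_pos'])"
```

```text
[ 0.54018834 -0.24172839  0.11360478] [ 3.14104819e+00 -3.70498703e-04  2.55622555e+00] [-2.73219344  6.17723516 11.68694167] [1.11633968 0.3863685  0.10831025] [-4.64164866e-01 -1.61798409e-02  1.75046933e+00  5.93144048e-04
  1.40760515e+00 -1.44969044e+00]
```

Turning freely with a small spring torque; continuing.

Call:
apply_moves(
  targets=[
    {"rx":0,"ry":0,"rz":-8,"gripper":-1,"x":0,"y":0,"z":0},
    {"rx":0,"ry":0,"rz":-8,"gripper":-1,"x":0,"y":0,"z":0},
    {"rx":0,"ry":0,"rz":-8,"gripper":-1,"x":0,"y":0.3,"z":0},
    {"rx":0,"ry":0,"rz":-8,"gripper":-1,"x":0,"y":0,"z":0},
    {"rx":0,"ry":0,"rz":-8,"gripper":-1,"x":0,"y":0,"z":0},
    {"rx":0,"ry":0,"rz":-8,"gripper":-1,"x":0,"y":0,"z":0},
    {"rx":0,"ry":0,"rz":-8,"gripper":-1,"x":0,"y":0,"z":0},
    {"rx":0,"ry":0,"rz":-8,"gripper":-1,"x":0,"y":0,"z":0},
    {"rx":0,"ry":0,"rz":-2,"gripper":-1,"x":0,"y":0,"z":0},
    {"rx":0,"ry":0,"rz":0,"gripper":-1,"x":0,"y":0,"z":0},
    {"rx":0,"ry":0,"rz":0,"gripper":-1,"x":0,"y":0,"z":0},
  ],
)

```text
time_s: 14.75
position: [0.541, -0.2406, 0.1136]
tcp_rot: [3.14, -0.002, 1.409]
force: [4.7, 10.0, 9.7]
gripper_width: 0.363
gripper_force: 60.0
```

```bash
python3 - <<'E'
from h import *
s=state();print(s['position'],s['tcp_rot'],s['force'],s['wrist_torque'],s['joint_pos'])
p=get_image('scene')
u,v=np.round(pix(p,[.541,-.241,.12])).astype(int)
cv2.imwrite('pics/ins4.png',cv2.resize(p['img'][v-40:v+40,u-50:u+50],(750,600),interpolation=2)[:,:,::-1])
E
```

```text
[ 0.5409808  -0.24062592  0.11362508] [ 3.14016257e+00 -2.32004689e-03  1.40927214e+00] [4.66437613 9.95038461 9.67389141] [ 2.19432748 -0.97069458  0.08662541] [-0.46294873 -0.01629853  1.7505544   0.00267597  1.40666053 -0.30185924]
```

View pics/ins4.png

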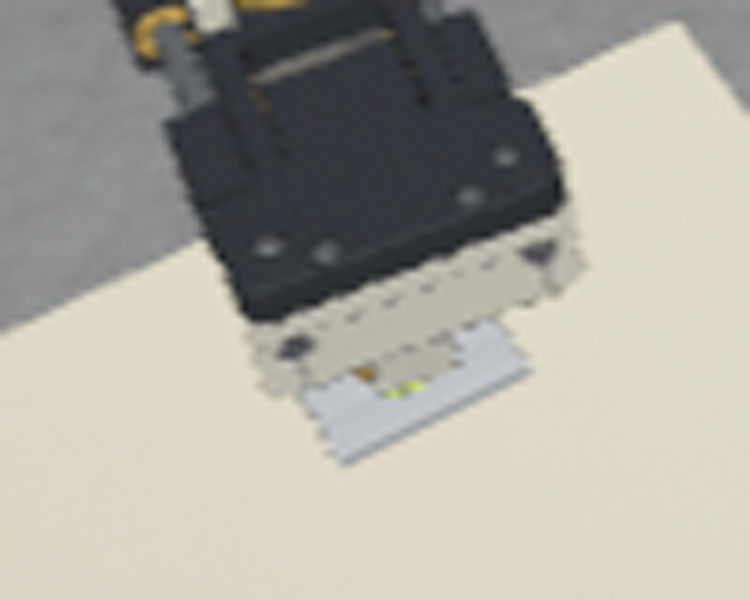

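Turned 1.68 rad: the bow end-on shows at crop (405,388), on the plate. I'll relieve the side load slightly, let it settle, then hand in.

Call:
apply_moves(
  targets=[
    {"rx":0,"ry":0,"rz":0,"gripper":-1,"x":0,"y":0.5,"z":0},
    {"rx":0,"ry":0,"rz":0,"gripper":-1,"x":0,"y":0,"z":0},
    {"rx":0,"ry":0,"rz":0,"gripper":-1,"x":0,"y":0,"z":0},
    {"rx":0,"ry":0,"rz":0,"gripper":-1,"x":0,"y":0,"z":0},
  ],
)

```text
time_s: 15.3
position: [0.541, -0.2405, 0.1136]
tcp_rot: [3.14, -0.002, 1.409]
force: [4.5, 7.3, 9.2]
gripper_width: 0.361
gripper_force: 60.0
```

```bash
python3 -c "
from h import *
s=state();print(s['position'],s['tcp_rot'],s['force'],s['wrist_torque'],s['gripper_force'])
print(finish_job())"
```

```text
[ 0.54097691 -0.24048882  0.11360037] [ 3.13998380e+00 -1.63456161e-03  1.40918467e+00] [4.54064114 7.34584715 9.21299685] [ 1.53975151 -1.019608    0.14056644] 60.003554821014404
the job is handed in; nothing more can be done
None
```

I handed the job in at about 15 s with the lime key fully home, turned about 1.68 rad clockwise and still gripped at 60 N. I estimate the cylinder stands near 1.47 rad (not measured directly), and the call returned no verdict.

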